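# Index the blank to the pointer and lock the plate

## Robot

A 6-joint arm with a two-finger parallel gripper is mounted at the origin on a cart in front of the work surface, level with it; the furniture and walls round the work are solid. World frame = base frame: x ahead of the robot, y to its left, z up, the work surface at z = 0. Lengths are in mm, angles in rad, forces in N, time in s.
With the tool pointing down it reaches from about 275 to 875 mm from the base axis. Payload 12.5 kg.
Tool frame: the origin (TCP) lies at the very end of the fingers, on their centre line; the grasp point (between the pads) lies env.grasp_offset behind it (env.grasp_offset is the distance from the TCP to the grasp point, in mm); z points along the fingers, y is the line along which they close (so a half turn about z gives the same grasp; the last joint's range is limited). The gripper opens to 85 mm and grips with 20 to 120 N. Pads are 22 mm wide; open, the fingers measure 114 mm over their backs; the gripper's body (76 mm by 85 mm) begins 54 mm behind the grasp point. The pads swing forward as they close: fully open they stand 13 mm farther back than shut.
Start: joints at [-1.209, 0.351, 1.652, -0, 1.139, -0.085], TCP at [237.661, -495.985, 231.29] pointing down, gripper open.
Joint ranges: [-2.75, 2.75], [-0.79, 2.1], [0.01, 2.65], [-1.57, 4.71], [0.07, 3.14], [-2.87, 2.87]. Speed limits (rad/s): [2.22, 2.22, 2.79, 3.14, 3.14, 3.14].

## Interface

Orientations are given as a rotation vector (axis times angle).
In Python, from rig import env, imaging, order gives the robot as it stands.
- The arm moves only by the tool move_arm, never from a script. Its argument "increments" is a list of rows, each an object of numbers: "tx", "ty", "tz": the shift along the tool's x, y, z in mm; "yaw": the turn about the tool's z in degrees; "jaw": the opening in per cent of the stroke, from 0 (shut) to 100 (fully open). In form: [{"tx": .., "ty": .., "tz": .., "yaw": .., "jaw": ..}, ...]. A call has 1 to 20 rows; each row shifts and turns the commanded pose from where the row before left it, along the tool's axes as they then stand; what a row does not reach is not made up. A row lasts 1/12 s, in which the tool goes at most 41.7 mm and 7.16 degrees, less where a joint would pass 70% of its speed; a pose out of reach is approached as far as the arm can. A call with a gripper value outside its range is refused whole. The fingers move at their own pace and stop on an object; "squeeze" is the grip in N (left out, the last holds). Time passes only in rows, so rows that do not move let the fingers close. It gives the time, the measured TCP pose, the force, the opening and the grip force at its end, in the units of the state.
- env.sense(): the state, without advancing time (a new reading comes with each control period).
- imaging.capture(name): name is "side" or "top"; returns the picture (480x640x3 uint8, red, green, blue); there is no depth.
- imaging.get_calibration(name): a dict with "fx", "fy", "cx", "cy" (pixels), "position" and "rotation" of the camera in the world. Camera axes: x right, y up, looking along -z (the intrinsics and any distortion apply to the point x, -y, -z); pixel columns grow to the right and rows downward; lengths in mm; the calibration is good to about 2 mm. A picture is of the moment at which its call begins. get_calibration takes no time and is no camera call.
- order.job_done(): hands the job in; it is judged then, once.
Trained networks look in the newest picture that a camera, given by its name, has taken for a name from the list of things; names that differ only in an ending like _2 or _b are one class to them, and where a whole thing is asked for, a point or a joint stands for the part that bears it (a point fixed in the world has none). Each returns a list of dicts, best first, with "conf" (0 to 1); they miss things now and then, are a little off and sometimes report something else, mostly with a low value. They report only what shows in the picture. A call takes as long as a camera call.
- imaging.boxes_of(thing, camera): "bbox" ([left, top, right, bottom] in pixels, round what is visible of it).
- imaging.cut_out(thing, camera): "mask" (480x640 bool, what is visible of it) and "bbox" ([left, top, right, bottom] in pixels, round what is visible of it).
The state is a dict: "t": time; "joint_positions": joint angles; "qvel": joint speeds; "joint_efforts": joint torques, N m; "position": TCP position; "eef_rot": TCP orientation; "ft_force": force on the tool from outside, world axes, zero at the start; "wrist_torque": the same for the moment, N m; "grip_width": opening from 0.0 (shut) to 1.0 (fully open); "gripper_force": force on a finger pad.
Only numpy, scipy, OpenCV 4.12 (cv2) and the standard library are available. Lean on these libraries where they do the work, as an engineer would, in place of code of your own. Each camera call takes 0.05 s, during which the arm holds its last target. There are 200 camera calls.

## Task

Turn the square wooden blank on the tilted indexing head, together with the notched plate it is screwed to, until the plate's white mark lines up with the fixed red pointer. Then push the orange plunger fully home so that its pin locks the plate there. Leave the tools lying around the head undisturbed.

Things in the scene. Friction and masses are not known exactly. Their poses are not given: they have to be found in the camera images.
- index_head: Fixed indexing head: plywood base 220 (x) x 190 (y) x 18 mm with a green cradle, screwed to the bench. Origin: centre of the base's underside; z is up, x points away from its front. Its spindle leans 35 degrees from vertical towards the front: in this frame the spindle axis points along (-0.574, 0, 0.819) and passes through (0, 0, 0.085), the centre of the turning plate's underside.
- index_plate (a joint): Angle of the turning plate and blank about the spindle (rad). 0: the white mark is exactly at the red pointer; positive: anticlockwise as seen looking onto the plate. Stiff (about 0.15 N m), stays where it is left. The plate is dark steel, 12 mm thick, 180 mm across, with twelve notches in its rim, 30 degrees apart; one notch lies on the white mark. It starts turned anticlockwise from the pointer by 0.5 to 1.4 rad. Travel -3 to 3.
- blank (a point): Grip point in the pale square wooden blank, 40 x 40 mm, screwed upright on the middle of the turning plate, on the spindle axis. It stands free from 18 to 82 mm above the plate's underside; this point is 55 mm above the underside. Axes turn with the plate: z along the spindle, outwards; x towards the white mark; x and y square to the blank's sides. A steel flange 68 mm across lies round its foot, to 18 mm.
- mark (a point): Outer end of the white radial mark on the turning plate, 71 mm from the spindle axis, on the plate's upper face, 12 mm above its underside. The mark is 36 mm long and 10 mm wide and ends at a notch; a short white stripe on the blank's end, from its centre outwards, points the same way. Axes as for the blank.
- pointer (a point): Tip of the fixed red pointer just outside the upper edge of the plate, 92 mm from the spindle axis and 18 mm above the plate's underside. Axes fixed: z along the spindle, x from the spindle up the slope to the pointer.
- plunger_top (a point): Middle of the flat top of the orange plunger knob, 26 mm across and 18 mm high, right of the plate as seen from the front, 82 mm from the spindle axis, a quarter turn clockwise from the pointer. It moves with the knob; 81 mm above the plate's underside when out. z along the spindle, outwards.
- plunger (a joint): How far the plunger is pushed in along the spindle direction, towards the plate (m): 0 out, 0.016 fully home. It takes about 4 N to move and stays where it is left; no spring. Its pin, 8 mm thick, strikes the plate after 4 mm unless a notch lies below it; with the mark at the pointer one does, with about 2 degrees to spare either way.
- try_square: Try square, 100 x 204 x 19 mm, lying left of the head. Origin: centre of its underside.
- chisel: Red-handled chisel, 28 x 251 x 22 mm, lying right of the head. Origin: centre of its underside.
- pencil: Yellow pencil, 8 x 171 x 8 mm, lying in front of the head. Origin: centre of its underside.
- sanding_block: Wooden sanding block, 68 x 115 x 31 mm, lying to the right. Origin: centre of its underside.
- block_plane: Small steel block plane, 50 x 155 x 54 mm, lying to the left. Origin: centre of its underside.

How it is judged (in metres and radians):
On the way, in this order (a step that is already met when the one before it is completed fails the run):
1. the white mark stands at the red pointer, within 4 degrees, with the plunger still out (value of joint index_plate between -0.07 and 0.07 rad and value of joint plunger below 0.005 m), for 0.2 s.
2. the plunger is home in the notch with the mark at the pointer (value of joint index_plate between -0.07 and 0.07 rad and value of joint plunger above 0.0135 m), for 0.2 s.
At the end, for the whole second after the job is handed in: The white mark is within 4 degrees (0.07 rad) of the red pointer and the plunger is pushed in at least 13.5 of its 16 mm (all of step 2); the robot touches nothing.
It fails at once if a tool beside the head is shifted by more than 30 mm (distance of any of try_square, chisel, pencil, sanding_block, block_plane from where it was at the start of the episode above 0.03 m).
It also fails if it takes over 40 s, if anything falls off the work surface, if the arm or the gripper's body presses on something with over 40 N, if the wrist force passes 120 N, or if a joint passes its speed limit or range.

## Working session

There is one attempt and no reset: what is moved stays moved. The work goes in short steps, Python scripts to look and compute and a tool call to move; the robot and the scene stay as the last step left them, time stands still between calls to the robot, and variables do not carry over. Pictures are saved under pics/ and viewed, at most 10 in all, crops included, and the job is handed in when it is done.

Besides the shell and the picture viewer there is one more tool, called after ">>>" by a JSON object that holds its "fn" and its "kwargs", one argument or row to a line. move_arm: Moves the arm, as the interface text tells. Its arguments: {"type":"object","properties":{"increments":{"type":"array"},"squeeze":{"type":"number"}},"required":["increments"]}

```bash
mkdir -p pics; ls
python3 - <<'E'
from rig import env, imaging, order
import cv2, json
for n in ("side","top"):
    im=imaging.capture(n); cv2.imwrite(f"pics/{n}0.png",im[:,:,::-1])
    c=imaging.get_calibration(n); print(n,c)
    for t in ("index_head","index_plate","blank","plunger","mark","plunger_top"):
        print(t,[(r["conf"],r["bbox"]) for r in imaging.boxes_of(t,n)][:2])
print(env.sense(),env.grasp_offset)
E
```

```text
pics
side {'fx': 576.2680640012334, 'fy': 576.2680640012334, 'cx': 316.45390037592017, 'cy': 233.5378935395855, 'position': array([ 443.39036739, 1600.76176832,  967.84264932]), 'rotation': array([ 0.01997514, -1.58578763, -2.66678511])}
index_head []
index_plate [(0.84, [269.7, 206.5, 313.6, 245.7]), (0.67, [321.8, 189.3, 357.8, 210.1])]
blank [(0.69, [268.5, 205.6, 314.9, 244.4]), (0.53, [314.9, 327.3, 362.2, 376.8])]
plunger [(0.48, [294.1, 197.8, 303.9, 214.0])]
mark [(0.84, [272.6, 207.8, 315.5, 246.9]), (0.22, [353.1, 251.9, 361.7, 277.6])]
plunger_top [(0.41, [296.5, 195.3, 301.9, 204.0]), (0.41, [271.6, 205.2, 312.6, 243.4])]
top {'fx': 606.311483769834, 'fy': 606.311483769834, 'cx': 318.8997342403061, 'cy': 239.53013231941122, 'position': array([ 232.95390794,   -5.59994572, 1722.12751783]), 'rotation': array([ 0.13307191, -0.13176941, -1.54807286])}
index_head [(0.81, [294.1, 170.4, 382.3, 263.8])]
index_plate [(0.96, [305.1, 182.3, 371.2, 248.3])]
blank [(0.65, [302.8, 184.9, 366.9, 244.6])]
plunger [(0.51, [365.5, 213.3, 378.4, 223.8]), (0.3, [132.6, 249.9, 183.8, 294.2])]
mark [(0.87, [304.5, 187.0, 368.4, 244.0])]
plunger_top [(0.66, [367.9, 210.6, 375.3, 224.6])]
{'t': 0.7, 'joint_positions': array([-1.20860859e+00,  3.50650609e-01,  1.65179331e+00, -1.16551228e-06,
        1.13909223e+00, -8.46060310e-02]), 'qvel': array([-0.00015181, -0.00033438,  0.00191763, -0.00121905,  0.00107647,
       -0.00118945]), 'joint_efforts': array([ 2.45097381e-04, -5.05943763e+01, -2.91614968e+01, -1.82186532e-04,
        4.65775374e-04,  2.66761759e-05]), 'position': array([ 237.65908316, -495.99382412,  231.31917256]), 'eef_rot': array([3.06347082e+00, 6.95987329e-01, 1.06338840e-05]), 'ft_force': array([ 0.27371681, -0.39842214,  0.21515645]), 'wrist_torque': array([-0.02297087, -0.0158852 ,  0.03463738]), 'gripper_force': 0.0, 'grip_width': 1.0007112062726695} 18.700000000000003
```

View pics/top0.png

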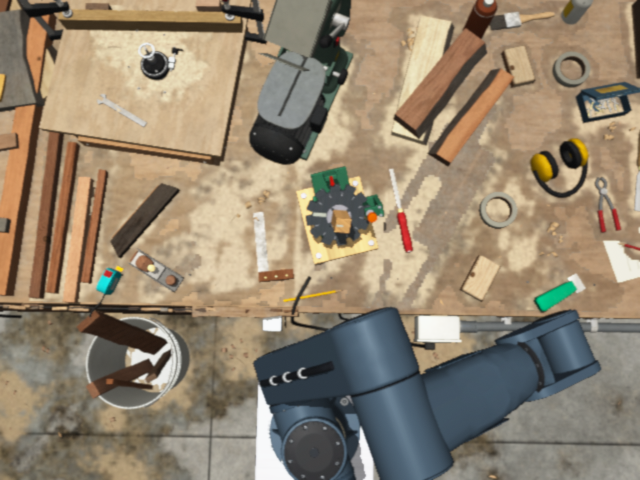

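Run:
```python
import cv2
im=cv2.imread("pics/top0.png"); a=cv2.resize(im[160:275,280:395],None,fx=5,fy=5,interpolation=cv2.INTER_CUBIC)
cv2.imwrite("pics/top0c.png",a)
im=cv2.imread("pics/side0.png"); a=cv2.resize(im[170:290,230:390],None,fx=5,fy=5,interpolation=cv2.INTER_CUBIC)
cv2.imwrite("pics/side0c.png",a)
```

```text
(no output)
```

View pics/top0c.png

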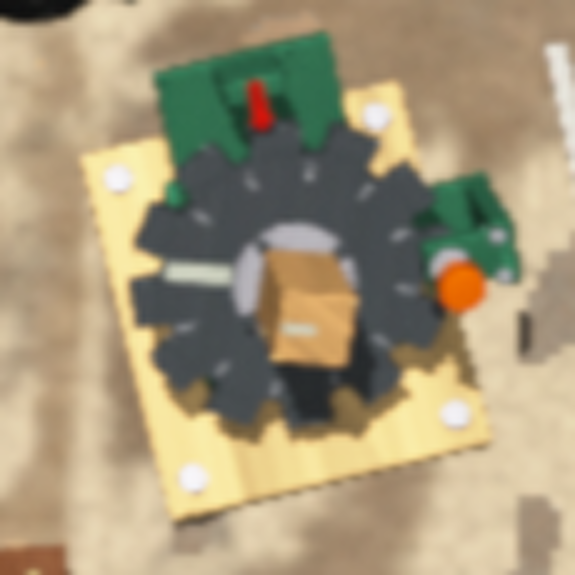

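View pics/side0c.png

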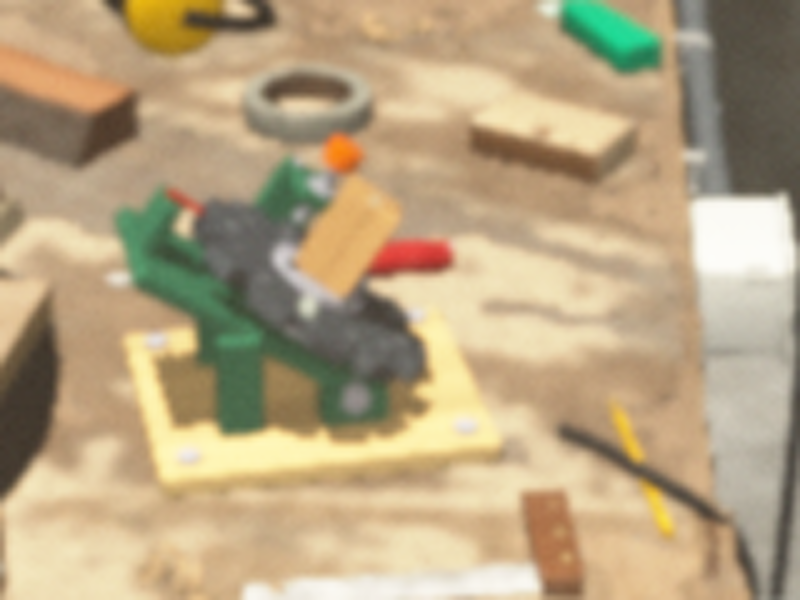

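```bash
cat > h.py <<'E'
import numpy as np, cv2
from scipy.optimize import least_squares
from scipy.spatial.transform import Rotation as R
from rig import env, imaging, order
S=np.array([-.5736,0,.8192]); E1=np.array([.8192,0,.5736]); E2=np.array([0,1.,0]); O=np.array([0,0,85.])
def sp(r,phi,h): return O+S*h+r*(np.cos(phi)*E1+np.sin(phi)*E2)
def world(p,P): return R.from_euler('z',p[2]).apply(P)+[p[0],p[1],0]
CAL={n:imaging.get_calibration(n) for n in("side","top")}
def proj(n,X):
    c=CAL[n]; q=R.from_rotvec(c["rotation"]).inv().apply(np.atleast_2d(X)-c["position"])
    return np.c_[c["cx"]+c["fx"]*q[:,0]/-q[:,2], c["cy"]-c["fy"]*q[:,1]/-q[:,2]]
def blankc(th,i,j,h): return O+S*h+R.from_rotvec(S*th).apply(20*(i*E1+j*E2))
E
python3 - <<'E'
from h import *
c=lambda x,y:(280+x/5,160+y/5); d=lambda x,y:(230+x/5,170+y/5)
obs=[("top",lambda t:[110,95,18],c(82,157)),("top",lambda t:[110,-95,18],c(400,83)),("top",lambda t:[-110,-95,18],c(490,440)),("top",lambda t:[-110,95,18],c(175,517)),
("top",lambda t:sp(92,0,18),c(262,128)),("top",lambda t:sp(71,t,12),c(165,272)),("top",lambda t:sp(35,t,12),c(231,276)),("top",lambda t:sp(82,-np.pi/2,81),c(462,287)),
("top",lambda t:O+S*82,c(314,330)),
("side",lambda t:[110,95,18],d(163,477)),("side",lambda t:[110,-95,18],d(123,338)),("side",lambda t:[-110,95,18],d(497,430)),("side",lambda t:sp(82,-np.pi/2,76),d(343,152))]
def f(p):return np.concatenate([proj(n,world(p,np.array(g(p[3]))))[0]-o for n,g,o in obs])
s=least_squares(f,[430,-20,.2,1.2],x_scale=[10,10,.1,.1],loss='soft_l1');p=s.x;print(p.round(3));print(f(p).reshape(-1,2).round(1))
for n,g in [("grip",O+S*55),("top",O+S*82),("knob",sp(82,-np.pi/2,81)),("pointer",sp(92,0,18))]: print(n,world(p,g).round(1))
st=env.sense();print(R.from_rotvec(st["eef_rot"]).as_matrix().round(3))
E
```

```text
[ 5.84518e+02 -5.22950e+01  2.65000e-01  1.25700e+00]
[[-0.7 -0.7]
 [-0.7 -1.4]
 [ 1.  -0.2]
 [-0.8  0.5]
 [ 0.1  0. ]
 [-0.   0. ]
 [-0.2 -0.1]
 [ 0.6  0.7]
 [ 0.2 -0.3]
 [-0.2 -0.8]
 [-0.1 -1.5]
 [ 1.1  1.1]
 [ 0.5 -1. ]]
grip [554.1 -60.6 130.1]
top [539.1 -64.6 152.2]
knob [ 561.2 -143.6  151.4]
pointer [647.3 -35.2 152.5]
[[ 0.902  0.432  0.   ]
 [ 0.432 -0.902 -0.   ]
 [-0.     0.    -1.   ]]
```

>>> {"fn": "move_arm", "kwargs": {
  "increments": [
    {"tx": 29.6,"ty": -16,"tz": 0},
    {"tx": 29.6,"ty": -16},
    {"tx": 29.6,"ty": -16},
    {"tx": 29.6,"ty": -16},
    {"tx": 29.6,"ty": -16},
    {"tx": 29.6,"ty": -16},
    {"tx": 29.6,"ty": -16},
    {"tx": 29.6,"ty": -16},
    {"tx": 29.6,"ty": -16},
    {"tx": 29.6,"ty": -16},
    {"tx": 29.6,"ty": -16},
    {"tx": 29.6,"ty": -16},
    {"tx": 29.6,"ty": -16},
    {"tx": 29.6,"ty": -16},
    {"tx": 29.6,"ty": -16},
    {"tx": 29.6,"ty": -16},
    {"yaw": 6.4},
    {"yaw": 6.4},
    {"yaw": 6.4},
    {"yaw": 6.4}
  ],
  "squeeze": 30
}}

```text
schema error: expected keys tx, ty, tz, yaw, jaw
```

>>> {"fn": "move_arm", "kwargs": {
  "increments": [
    {"yaw": 6.4},
    {"tx": 0},
    {"tx": 0}
  ]
}}

```text
schema error: expected keys tx, ty, tz, yaw, jaw
```

>>> {"fn": "move_arm", "kwargs": {
  "increments": [
    {"tx": 29.6,"ty": -16,"tz": 0,"yaw": 0,"jaw": 100},
    {"tx": 29.6,"ty": -16,"tz": 0,"yaw": 0,"jaw": 100},
    {"tx": 29.6,"ty": -16,"tz": 0,"yaw": 0,"jaw": 100},
    {"tx": 29.6,"ty": -16,"tz": 0,"yaw": 0,"jaw": 100},
    {"tx": 29.6,"ty": -16,"tz": 0,"yaw": 0,"jaw": 100},
    {"tx": 29.6,"ty": -16,"tz": 0,"yaw": 0,"jaw": 100},
    {"tx": 29.6,"ty": -16,"tz": 0,"yaw": 0,"jaw": 100},
    {"tx": 29.6,"ty": -16,"tz": 0,"yaw": 0,"jaw": 100},
    {"tx": 29.6,"ty": -16,"tz": 0,"yaw": 0,"jaw": 100},
    {"tx": 29.6,"ty": -16,"tz": 0,"yaw": 0,"jaw": 100},
    {"tx": 29.6,"ty": -16,"tz": 0,"yaw": 0,"jaw": 100},
    {"tx": 29.6,"ty": -16,"tz": 0,"yaw": 0,"jaw": 100},
    {"tx": 29.6,"ty": -16,"tz": 0,"yaw": 0,"jaw": 100},
    {"tx": 29.6,"ty": -16,"tz": 0,"yaw": 0,"jaw": 100},
    {"tx": 29.6,"ty": -16,"tz": 0,"yaw": 0,"jaw": 100},
    {"tx": 29.6,"ty": -16,"tz": 0,"yaw": 0,"jaw": 100},
    {"tx": 0,"ty": 0,"tz": 0,"yaw": 6.4,"jaw": 100},
    {"tx": 0,"ty": 0,"tz": 0,"yaw": 6.4,"jaw": 100},
    {"tx": 0,"ty": 0,"tz": 0,"yaw": 6.4,"jaw": 100},
    {"tx": 0,"ty": 0,"tz": 0,"yaw": 6.4,"jaw": 100}
  ],
  "squeeze": 30
}}

```text
t: 2.37
position: [554.2, -60.2, 231.2]
eef_rot: [3.142, -0.008, -0.0]
ft_force: [-0.5, 0.8, 0.3]
grip_width: 0.997
gripper_force: 0.0
```

>>> {"fn": "move_arm", "kwargs": {
  "increments": [
    {"tx": 0,"ty": 0,"tz": 0,"yaw": 6.4,"jaw": 100},
    {"tx": 0,"ty": 0,"tz": 0,"yaw": 0,"jaw": 100},
    {"tx": 0,"ty": 0,"tz": 0,"yaw": 0,"jaw": 100}
  ]
}}

```text
t: 2.62
position: [554.2, -60.5, 231.3]
eef_rot: [-3.137, 0.17, 0.0]
ft_force: [0.6, -0.4, 0.3]
grip_width: 0.999
gripper_force: 0.0
```

>>> {"fn": "move_arm", "kwargs": {
  "increments": [
    {"tx": 0,"ty": 0,"tz": 20,"yaw": 0,"jaw": 100},
    {"tx": 0,"ty": 0,"tz": 20,"yaw": 0,"jaw": 100},
    {"tx": 0,"ty": 0,"tz": 20,"yaw": 0,"jaw": 100},
    {"tx": 0,"ty": 0,"tz": 20,"yaw": 0,"jaw": 100},
    {"tx": 0,"ty": 0,"tz": 20,"yaw": 0,"jaw": 100},
    {"tx": 0,"ty": 0,"tz": 19,"yaw": 0,"jaw": 100},
    {"tx": 0,"ty": 0,"tz": 0,"yaw": 0,"jaw": 100}
  ]
}}

```text
t: 3.2
position: [552.3, -60.2, 109.1]
eef_rot: [-3.136, 0.17, 0.008]
ft_force: [0.1, -0.3, 0.8]
grip_width: 1.001
gripper_force: 0.0
```

>>> {"fn": "move_arm", "kwargs": {
  "increments": [
    {"tx": 0,"ty": 0,"tz": 0,"yaw": 0,"jaw": 30},
    {"tx": 0,"ty": 0,"tz": 0,"yaw": 0,"jaw": 30},
    {"tx": 0,"ty": 0,"tz": 0,"yaw": 0,"jaw": 30},
    {"tx": 0,"ty": 0,"tz": 0,"yaw": 0,"jaw": 30},
    {"tx": 0,"ty": 0,"tz": 0,"yaw": 0,"jaw": 30},
    {"tx": 0,"ty": 0,"tz": 0,"yaw": 0,"jaw": 30},
    {"tx": 0,"ty": 0,"tz": 0,"yaw": 0,"jaw": 30},
    {"tx": 0,"ty": 0,"tz": 0,"yaw": 0,"jaw": 30}
  ],
  "squeeze": 25
}}

```text
t: 3.87
position: [554.8, -61.1, 114.0]
eef_rot: [3.136, -0.174, 0.004]
ft_force: [-2.0, -3.5, 6.6]
grip_width: 0.552
gripper_force: 23.9
```

>>> {"fn": "move_arm", "kwargs": {
  "increments": [
    {"tx": 0,"ty": 0,"tz": 0,"yaw": 3,"jaw": 30},
    {"tx": 0,"ty": 0,"tz": 0,"yaw": 3,"jaw": 30},
    {"tx": 0,"ty": 0,"tz": 0,"yaw": 3,"jaw": 30},
    {"tx": 0,"ty": 0,"tz": 0,"yaw": 3,"jaw": 30},
    {"tx": 0,"ty": 0,"tz": 0,"yaw": 3,"jaw": 30},
    {"tx": 0,"ty": 0,"tz": 0,"yaw": 0,"jaw": 30}
  ]
}}

```text
t: 4.37
position: [551.6, -60.6, 115.2]
eef_rot: [3.087, -0.582, -0.008]
ft_force: [-33.0, -7.3, 38.6]
grip_width: 0.556
gripper_force: 146.1
```

Run:
```python
from h import *
s=env.sense();print(s["ft_force"],s["wrist_torque"],s["joint_positions"])
a=imaging.capture("top")[160:275,280:395,::-1]; b=imaging.capture("side")[180:260,260:340,::-1]
cv2.imwrite("pics/t1.png",np.hstack([cv2.resize(a,(400,400),interpolation=2),cv2.resize(b,(400,400),interpolation=2)]))
```

```text
[-32.97407195  -7.27061104  38.5702292 ] [3.45453666 3.58416422 2.66288282] [-1.93001834e-01  5.07999807e-01  1.73463284e+00 -7.69778205e-04
  9.04338964e-01  1.75083880e+00]
```

View pics/t1.png

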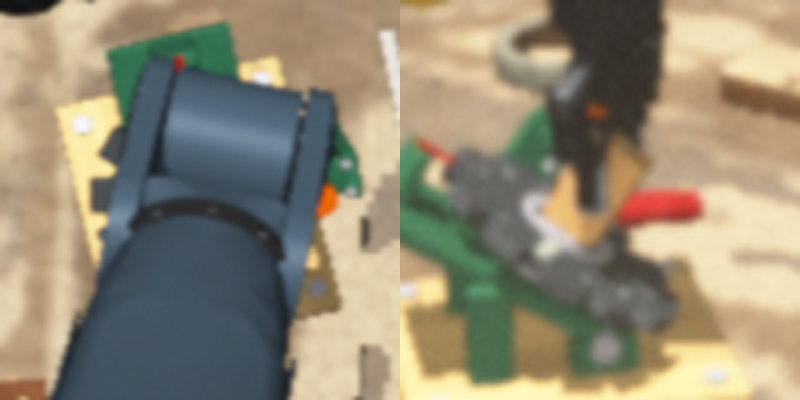

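>>> {"fn": "move_arm", "kwargs": {
  "increments": [
    {"tx": 0,"ty": 0,"tz": 0,"yaw": 0,"jaw": 68},
    {"tx": 0,"ty": 0,"tz": 0,"yaw": 0,"jaw": 68},
    {"tx": 0,"ty": 0,"tz": 0,"yaw": 0,"jaw": 68},
    {"tx": 0,"ty": 0,"tz": 0,"yaw": 3,"jaw": 68},
    {"tx": 0,"ty": 0,"tz": 0,"yaw": 3,"jaw": 68},
    {"tx": 0,"ty": 0,"tz": 0,"yaw": 3,"jaw": 68},
    {"tx": 0,"ty": 0,"tz": 0,"yaw": 3,"jaw": 68}
  ]
}}

```text
t: 5.05
position: [554.2, -60.1, 112.6]
eef_rot: [-3.008, 0.905, 0.001]
ft_force: [-5.1, 4.3, 6.0]
grip_width: 0.677
gripper_force: 11.2
```

```bash
cat >> h.py <<'E'
P=[584.52,-52.3,.265]
def theta():
    """brute-force plate angle from the white mark in the side view (sampled along the mark vs. beside it)"""
    im=cv2.GaussianBlur(imaging.capture("side"),(0,0),.7).astype(float).min(2); T=np.radians(np.arange(-20,110,1.)); out=[]
    for t in T:
        X=np.array([world(P,sp(r,t,12)) for r in range(40,70,4)]); u=proj("side",X).astype(np.float32)
        out.append(cv2.remap(im.astype(np.float32),u[None,:,0],u[None,:,1],1).mean())
    return np.degrees(T),np.array(out)
E
python3 - <<'E'
from h import *
s=env.sense();print(s["ft_force"],s["wrist_torque"])
T,o=theta();print(list(zip(T[::4],o[::4].round())))
E
```

```text
[-5.06991394  4.29679204  6.02618486] [1.03644366 0.33976763 0.50917662]
[(np.float64(-20.0), np.float32(105.0)), (np.float64(-16.0), np.float32(104.0)), (np.float64(-12.000000000000002), np.float32(104.0)), (np.float64(-8.0), np.float32(104.0)), (np.float64(-4.0), np.float32(104.0)), (np.float64(0.0), np.float32(104.0)), (np.float64(4.0), np.float32(105.0)), (np.float64(8.0), np.float32(105.0)), (np.float64(12.000000000000002), np.float32(107.0)), (np.float64(16.0), np.float32(109.0)), (np.float64(20.0), np.float32(113.0)), (np.float64(24.000000000000004), np.float32(116.0)), (np.float64(28.0), np.float32(118.0)), (np.float64(32.0), np.float32(119.0)), (np.float64(36.0), np.float32(120.0)), (np.float64(40.0), np.float32(122.0)), (np.float64(44.0), np.float32(127.0)), (np.float64(48.00000000000001), np.float32(140.0)), (np.float64(52.0), np.float32(163.0)), (np.float64(56.0), np.float32(183.0)), (np.float64(59.99999999999999), np.float32(178.0)), (np.float64(64.0), np.float32(148.0)), (np.float64(68.0), np.float32(121.0)), (np.float64(72.0), np.float32(109.0)), (np.float64(76.0), np.float32(106.0)), (np.float64(80.0), np.float32(105.0)), (np.float64(84.0), np.float32(104.0)), (np.float64(88.0), np.float32(104.0)), (np.float64(92.0), np.float32(101.0)), (np.float64(96.00000000000001), np.float32(99.0)), (np.float64(100.0), np.float32(98.0)), (np.float64(104.0), np.float32(97.0)), (np.float64(108.0), np.float32(98.0))]
```

>>> {"fn": "move_arm", "kwargs": {
  "increments": [
    {"tx": 0,"ty": 0,"tz": 0,"yaw": 3,"jaw": 70},
    {"tx": 0,"ty": 0,"tz": 0,"yaw": 3,"jaw": 70},
    {"tx": 0,"ty": 0,"tz": 0,"yaw": 3,"jaw": 72},
    {"tx": 0,"ty": 0,"tz": 0,"yaw": 3,"jaw": 72},
    {"tx": 0,"ty": 0,"tz": 0,"yaw": 3,"jaw": 72}
  ]
}}

```text
t: 5.52
position: [554.5, -59.6, 113.0]
eef_rot: [-2.863, 1.29, -0.0]
ft_force: [-4.1, 7.6, 9.1]
grip_width: 0.721
gripper_force: 11.0
```

Run:
```python
from h import *
s=env.sense();print(s["ft_force"],s["wrist_torque"],s["joint_positions"][5])
T,o=theta();print(T[o.argmax()],o.max())
```

```text
[-4.13789922  7.57034968  9.14497312] [1.55812645 0.19301625 0.4109689 ] 2.225142023026743
41.0 176.3883
```

>>> {"fn": "move_arm", "kwargs": {
  "increments": [
    {"tx": 0,"ty": 0,"tz": 0,"yaw": 3,"jaw": 72},
    {"tx": 0,"ty": 0,"tz": 0,"yaw": 3,"jaw": 72},
    {"tx": 0,"ty": 0,"tz": 0,"yaw": 3,"jaw": 72},
    {"tx": 0,"ty": 0,"tz": 0,"yaw": 3,"jaw": 72},
    {"tx": 0,"ty": 0,"tz": 0,"yaw": 3,"jaw": 72}
  ]
}}

```text
t: 5.98
position: [555.3, -59.7, 113.7]
eef_rot: [-2.67, 1.652, -0.003]
ft_force: [-3.5, 5.9, 11.6]
grip_width: 0.719
gripper_force: 19.4
```

Run:
```python
from h import *
s=env.sense();print(s["ft_force"],s["wrist_torque"],s["joint_positions"][5])
T,o=theta();print(T[o.argmax()],o.max())
```

```text
[-3.5076848   5.8729699  11.60204659] [ 1.42185215 -0.27337532  0.40614181] 2.4869665333072213
19.0 149.17725
```

>>> {"fn": "move_arm", "kwargs": {
  "increments": [
    {"tx": 0,"ty": 0,"tz": 0,"yaw": 0,"jaw": 100},
    {"tx": 0,"ty": 0,"tz": 0,"yaw": 0,"jaw": 100},
    {"tx": 0,"ty": 0,"tz": 0,"yaw": 0,"jaw": 100},
    {"tx": 0,"ty": 0,"tz": -20,"yaw": 0,"jaw": 100},
    {"tx": 0,"ty": 0,"tz": -20,"yaw": 0,"jaw": 100},
    {"tx": 0,"ty": 0,"tz": -20,"yaw": 0,"jaw": 100},
    {"tx": 0,"ty": 0,"tz": -20,"yaw": 0,"jaw": 100},
    {"tx": 0,"ty": 0,"tz": 0,"yaw": 0,"jaw": 100}
  ]
}}

```text
t: 6.7
position: [555.8, -60.9, 195.9]
eef_rot: [-2.672, 1.65, -0.008]
ft_force: [-0.1, 0.5, 1.2]
grip_width: 1.002
gripper_force: 0.0
```

>>> {"fn": "move_arm", "kwargs": {
  "increments": [
    {"tx": 0,"ty": 0,"tz": 0,"yaw": -6.7,"jaw": 100},
    {"tx": 0,"ty": 0,"tz": 0,"yaw": -6.7,"jaw": 100},
    {"tx": 0,"ty": 0,"tz": 0,"yaw": -6.7,"jaw": 100},
    {"tx": 0,"ty": 0,"tz": 0,"yaw": -6.7,"jaw": 100},
    {"tx": 0,"ty": 0,"tz": 0,"yaw": -6.7,"jaw": 100},
    {"tx": 0,"ty": 0,"tz": 0,"yaw": -6.7,"jaw": 100},
    {"tx": 0,"ty": 0,"tz": 0,"yaw": -6.7,"jaw": 100},
    {"tx": 0,"ty": 0,"tz": 0,"yaw": -6.7,"jaw": 100},
    {"tx": 0,"ty": 0,"tz": 0,"yaw": -6.7,"jaw": 100},
    {"tx": 0,"ty": 0,"tz": 0,"yaw": -6.7,"jaw": 100},
    {"tx": 0,"ty": 0,"tz": 0,"yaw": -6.7,"jaw": 100},
    {"tx": 0,"ty": 0,"tz": 0,"yaw": -6.7,"jaw": 100},
    {"tx": 0,"ty": 0,"tz": 0,"yaw": -6.7,"jaw": 100},
    {"tx": 0,"ty": 0,"tz": 0,"yaw": -6.7,"jaw": 100},
    {"tx": 0,"ty": 0,"tz": 0,"yaw": 0,"jaw": 100},
    {"tx": 0,"ty": 0,"tz": 0,"yaw": 0,"jaw": 100}
  ]
}}

```text
t: 8.03
position: [554.0, -60.5, 191.8]
eef_rot: [-3.033, -0.818, 0.001]
ft_force: [-0.2, -0.2, 0.9]
grip_width: 1.0
gripper_force: 0.0
```

Run:
```python
from h import *
T,o=theta();print(T[o.argmax()],o.max())
M=R.from_rotvec(env.sense()["eef_rot"]).as_matrix();print(np.degrees(np.arctan2(M[1,1],M[0,1]))%180-105.2)
```

```text
19.0 157.05347
14.963687436834192
```

Descend, then close loosely and turn to the head's own yaw (−15°), finishing with a squaring squeeze.

>>> {"fn": "move_arm", "kwargs": {
  "increments": [
    {"tx": 0,"ty": 0,"tz": 20,"yaw": 0,"jaw": 100},
    {"tx": 0,"ty": 0,"tz": 20,"yaw": 0,"jaw": 100},
    {"tx": 0,"ty": 0,"tz": 20,"yaw": 0,"jaw": 100},
    {"tx": 0,"ty": 0,"tz": 20,"yaw": 0,"jaw": 100},
    {"tx": 0,"ty": 0,"tz": 0,"yaw": 0,"jaw": 62},
    {"tx": 0,"ty": 0,"tz": 0,"yaw": 0,"jaw": 62},
    {"tx": 0,"ty": 0,"tz": 0,"yaw": 0,"jaw": 62},
    {"tx": 0,"ty": 0,"tz": 0,"yaw": 0,"jaw": 62},
    {"tx": 0,"ty": 0,"tz": 0,"yaw": 0,"jaw": 62},
    {"tx": 0,"ty": 0,"tz": 0,"yaw": 3,"jaw": 60},
    {"tx": 0,"ty": 0,"tz": 0,"yaw": 3,"jaw": 58},
    {"tx": 0,"ty": 0,"tz": 0,"yaw": 3,"jaw": 56},
    {"tx": 0,"ty": 0,"tz": 0,"yaw": 3,"jaw": 54},
    {"tx": 0,"ty": 0,"tz": 0,"yaw": 3,"jaw": 54},
    {"tx": 0,"ty": 0,"tz": 0,"yaw": 0,"jaw": 54}
  ]
}}

```text
t: 9.33
position: [554.5, -60.5, 113.1]
eef_rot: [3.113, 0.417, 0.002]
ft_force: [-0.2, 0.2, 0.6]
grip_width: 0.537
gripper_force: 2.9
```

>>> {"fn": "move_arm", "kwargs": {
  "increments": [
    {"tx": 0,"ty": 0,"tz": 0,"yaw": 0,"jaw": 40},
    {"tx": 0,"ty": 0,"tz": 0,"yaw": 0,"jaw": 40},
    {"tx": 0,"ty": 0,"tz": 0,"yaw": 0,"jaw": 40},
    {"tx": 0,"ty": 0,"tz": 0,"yaw": 0,"jaw": 40},
    {"tx": 0,"ty": 0,"tz": 0,"yaw": 0,"jaw": 40}
  ],
  "squeeze": 40
}}

```text
t: 9.75
position: [554.5, -60.3, 113.5]
eef_rot: [-3.113, -0.423, -0.002]
ft_force: [-2.2, 3.2, 8.1]
grip_width: 0.511
gripper_force: 39.3
```

Run:
```python
from h import *
T,o=theta();print(T[o.argmax()],o.max(),list(zip(T[10:40:2],o[10:40:2].round())))
print(env.sense()["wrist_torque"])
M=R.from_rotvec(env.sense()["eef_rot"]).as_matrix();print(np.degrees(np.arctan2(M[1,1],M[0,1]))%180-105.2)
```

```text
14.0 152.72742 [(np.float64(-10.0), np.float32(113.0)), (np.float64(-8.0), np.float32(116.0)), (np.float64(-6.000000000000001), np.float32(118.0)), (np.float64(-4.0), np.float32(121.0)), (np.float64(-2.0), np.float32(125.0)), (np.float64(0.0), np.float32(129.0)), (np.float64(2.0), np.float32(134.0)), (np.float64(4.0), np.float32(138.0)), (np.float64(6.000000000000001), np.float32(143.0)), (np.float64(8.0), np.float32(147.0)), (np.float64(10.0), np.float32(150.0)), (np.float64(12.000000000000002), np.float32(152.0)), (np.float64(14.0), np.float32(153.0)), (np.float64(16.0), np.float32(152.0)), (np.float64(18.0), np.float32(150.0))]
[ 0.01908063  0.61021479 -0.45563844]
0.2756967995597108
```

>>> {"fn": "move_arm", "kwargs": {
  "increments": [
    {"tx": 0,"ty": 0,"tz": 0,"yaw": 2.5,"jaw": 40},
    {"tx": 0,"ty": 0,"tz": 0,"yaw": 2.5,"jaw": 40},
    {"tx": 0,"ty": 0,"tz": 0,"yaw": 2.5,"jaw": 40},
    {"tx": 0,"ty": 0,"tz": 0,"yaw": 0,"jaw": 40},
    {"tx": 0,"ty": 0,"tz": 0,"yaw": -2.5,"jaw": 40},
    {"tx": 0,"ty": 0,"tz": 0,"yaw": -2.5,"jaw": 40},
    {"tx": 0,"ty": 0,"tz": 0,"yaw": -2.5,"jaw": 40},
    {"tx": 0,"ty": 0,"tz": 0,"yaw": 0,"jaw": 40},
    {"tx": 0,"ty": 0,"tz": 0,"yaw": 0,"jaw": 40}
  ],
  "squeeze": 80
}}

```text
t: 10.55
position: [552.5, -61.0, 112.7]
eef_rot: [3.113, 0.423, -0.006]
ft_force: [-12.6, -3.4, 8.6]
grip_width: 0.457
gripper_force: 79.8
```

Run:
```python
from h import *
T,o=theta();print(T[o.argmax()],o.max(),list(zip(T[10:40:2],o[10:40:2].round())))
print(env.sense()["wrist_torque"])
M=R.from_rotvec(env.sense()["eef_rot"]).as_matrix();print(np.degrees(np.arctan2(M[1,1],M[0,1]))%180-105.2)
```

```text
4.0 148.52698 [(np.float64(-10.0), np.float32(128.0)), (np.float64(-8.0), np.float32(132.0)), (np.float64(-6.000000000000001), np.float32(136.0)), (np.float64(-4.0), np.float32(139.0)), (np.float64(-2.0), np.float32(143.0)), (np.float64(0.0), np.float32(146.0)), (np.float64(2.0), np.float32(148.0)), (np.float64(4.0), np.float32(149.0)), (np.float64(6.000000000000001), np.float32(148.0)), (np.float64(8.0), np.float32(148.0)), (np.float64(10.0), np.float32(146.0)), (np.float64(12.000000000000002), np.float32(144.0)), (np.float64(14.0), np.float32(142.0)), (np.float64(16.0), np.float32(139.0)), (np.float64(18.0), np.float32(136.0))]
[-1.50405252  1.59121432 -0.57553235]
0.2807243198923999
```

>>> {"fn": "move_arm", "kwargs": {
  "increments": [
    {"tx": 0,"ty": 0,"tz": 0,"yaw": 0,"jaw": 85},
    {"tx": 0,"ty": 0,"tz": 0,"yaw": 0,"jaw": 85},
    {"tx": 0,"ty": 0,"tz": 0,"yaw": 0,"jaw": 85},
    {"tx": 0,"ty": 0,"tz": 0,"yaw": 0,"jaw": 85},
    {"tx": 0,"ty": 0,"tz": -25,"yaw": 0,"jaw": 85},
    {"tx": 0,"ty": 0,"tz": -25,"yaw": 0,"jaw": 85},
    {"tx": 0,"ty": 0,"tz": -25,"yaw": 0,"jaw": 85},
    {"tx": 0,"ty": 0,"tz": -25,"yaw": 0,"jaw": 85},
    {"tx": -8,"ty": 32,"tz": 0,"yaw": 0,"jaw": 0},
    {"tx": -8,"ty": 32,"tz": 0,"yaw": 0,"jaw": 0},
    {"tx": -8,"ty": 32,"tz": 0,"yaw": 0,"jaw": 0},
    {"tx": -8,"ty": 32,"tz": 0,"yaw": 0,"jaw": 0},
    {"tx": -8,"ty": 32,"tz": 0,"yaw": 0,"jaw": 0},
    {"tx": -8,"ty": 32,"tz": 0,"yaw": 0,"jaw": 0},
    {"tx": -8,"ty": 32,"tz": 0,"yaw": 0,"jaw": 0},
    {"tx": -8,"ty": 32,"tz": 0,"yaw": 0,"jaw": 0},
    {"tx": 0,"ty": 0,"tz": 0,"yaw": 0,"jaw": 0}
  ]
}}

```text
t: 12.02
position: [559.9, -329.4, 212.0]
eef_rot: [3.112, 0.416, 0.001]
ft_force: [-0.0, -0.3, 1.1]
grip_width: -0.001
gripper_force: 0.0
```

Run:
```python
from h import *
im=imaging.capture("top"); 
g=cv2.GaussianBlur(im,(0,0),.6).min(2).astype(np.float32); T=np.arange(-25,25,.5)
o=[]
for t in np.radians(T):
    u=proj("top",np.array([world(P,sp(r,t,12)) for r in range(40,70,3)])).astype(np.float32); o.append(cv2.remap(g,u[None,:,0],u[None,:,1],1).mean())
o=np.array(o); w=np.clip(o-(o.min()+o.max())/2,0,None); print("theta",(w*T).sum()/w.sum(),o.min(),o.max())
a=im[160:275,280:395,::-1];cv2.imwrite("pics/t2.png",cv2.resize(a,(575,575),interpolation=2))
```

```text
theta 1.5830806494952987 76.393265 190.90878
```

View pics/t2.png

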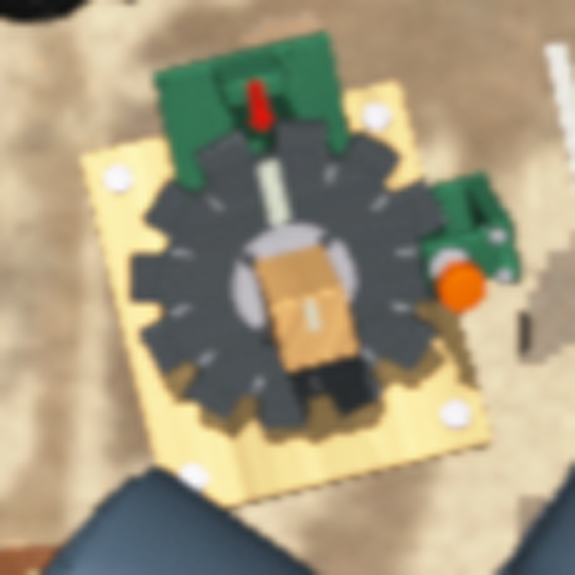

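Run:
```python
from h import *
for k in range(2):
    im=imaging.capture("top").astype(np.float32); 
    red=im[:,:,0]-np.maximum(im[:,:,1],im[:,:,2]); g=im.min(2); T=np.arange(-12,12,.25)
    for nm,q,rr,h in (("mark",g,range(40,70,3),12),("mark_in",g,range(40,54,3),12),("mark_out",g,range(55,69,3),12),("ptr",red,range(93,106,3),18),("ptr_out",red,range(106,115,3),18)):
        o=[]
        for t in np.radians(T):
            u=proj("top",np.array([world(P,sp(r,t,h)) for r in rr])).astype(np.float32); o.append(cv2.remap(q,u[None,:,0],u[None,:,1],2).mean())
        o=np.array(o); w=np.clip(o-(o.min()+o.max())/2,0,None); print(nm,((w*T).sum()/w.sum()).round(2),o.max().round())
```

```text
mark 1.54 200.0
mark_in 1.54 199.0
mark_out 1.55 200.0
ptr 0.14 166.0
ptr_out 0.15 172.0
mark 1.54 199.0
mark_in 1.54 199.0
mark_out 1.54 200.0
ptr 0.14 166.0
ptr_out 0.15 172.0
```

>>> {"fn": "move_arm", "kwargs": {
  "increments": [
    {"tx": 5.35,"ty": -29.8,"tz": 0,"yaw": 0,"jaw": 0},
    {"tx": 5.35,"ty": -29.8,"tz": 0,"yaw": 0,"jaw": 0},
    {"tx": 5.35,"ty": -29.8,"tz": 0,"yaw": 0,"jaw": 0},
    {"tx": 5.35,"ty": -29.8,"tz": 0,"yaw": 0,"jaw": 0},
    {"tx": 5.35,"ty": -29.8,"tz": 0,"yaw": 0,"jaw": 0},
    {"tx": 5.35,"ty": -29.8,"tz": 0,"yaw": 0,"jaw": 0},
    {"tx": 0,"ty": 0,"tz": 15,"yaw": 0,"jaw": 0},
    {"tx": 0,"ty": 0,"tz": 15,"yaw": 0,"jaw": 0},
    {"tx": 0,"ty": 0,"tz": 15,"yaw": 0,"jaw": 0},
    {"tx": 0,"ty": 0,"tz": 5,"yaw": 0,"jaw": 0},
    {"tx": 0,"ty": 0,"tz": 0,"yaw": 0,"jaw": 0},
    {"tx": 0,"ty": 0,"tz": 0,"yaw": 0,"jaw": 0}
  ]
}}

```text
t: 13.17
position: [544.1, -142.9, 162.8]
eef_rot: [3.113, 0.422, 0.0]
ft_force: [0.7, -0.1, 0.6]
grip_width: -0.001
gripper_force: 0.0
```

Run:
```python
from h import *
b=imaging.capture("side")[170:250,240:347,::-1]; cv2.imwrite("pics/s3.png",cv2.resize(b,(749,560),interpolation=2)); print(env.sense()["ft_force"])
```

```text
[-0.31812209  0.19112537  0.48144761]
```

View pics/s3.png

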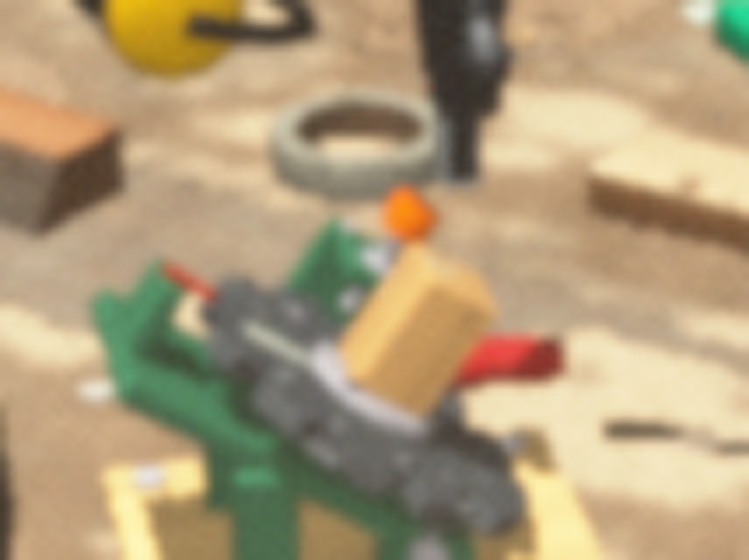

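>>> {"fn": "move_arm", "kwargs": {
  "increments": [
    {"tx": 3,"ty": 5,"tz": 0,"yaw": 0,"jaw": 0},
    {"tx": 1.15,"ty": 0,"tz": 1.64,"yaw": 0,"jaw": 0},
    {"tx": 1.15,"ty": 0,"tz": 1.64,"yaw": 0,"jaw": 0},
    {"tx": 1.15,"ty": 0,"tz": 1.64,"yaw": 0,"jaw": 0},
    {"tx": 1.15,"ty": 0,"tz": 1.64,"yaw": 0,"jaw": 0},
    {"tx": 1.15,"ty": 0,"tz": 1.64,"yaw": 0,"jaw": 0},
    {"tx": 1.15,"ty": 0,"tz": 1.64,"yaw": 0,"jaw": 0},
    {"tx": 0,"ty": 0,"tz": 0,"yaw": 0,"jaw": 0}
  ]
}}

```text
t: 13.88
position: [554.8, -145.4, 152.0]
eef_rot: [-3.113, -0.421, 0.001]
ft_force: [-0.5, 0.1, 0.4]
grip_width: 0.0
gripper_force: 0.0
```

>>> {"fn": "move_arm", "kwargs": {
  "increments": [
    {"tx": 1.15,"ty": 0,"tz": 1.64,"yaw": 0,"jaw": 0},
    {"tx": 1.15,"ty": 0,"tz": 1.64,"yaw": 0,"jaw": 0},
    {"tx": 0,"ty": 0,"tz": 0,"yaw": 0,"jaw": 0}
  ]
}}

```text
t: 14.13
position: [557.0, -144.9, 149.0]
eef_rot: [-3.113, -0.421, 0.0]
ft_force: [-1.0, 0.6, 1.6]
grip_width: -0.001
gripper_force: 0.8
```

>>> {"fn": "move_arm", "kwargs": {
  "increments": [
    {"tx": 1.15,"ty": 0,"tz": 1.64,"yaw": 0,"jaw": 0},
    {"tx": 1.15,"ty": 0,"tz": 1.64,"yaw": 0,"jaw": 0},
    {"tx": 0,"ty": 0,"tz": 0,"yaw": 0,"jaw": 0}
  ]
}}

```text
t: 14.38
position: [559.3, -144.3, 145.6]
eef_rot: [-3.113, -0.421, 0.0]
ft_force: [-1.8, -0.8, 0.4]
grip_width: -0.0
gripper_force: 0.8
```

>>> {"fn": "move_arm", "kwargs": {
  "increments": [
    {"tx": 1.15,"ty": 0,"tz": 1.64,"yaw": 0,"jaw": 0},
    {"tx": 1.15,"ty": 0,"tz": 1.64,"yaw": 0,"jaw": 0},
    {"tx": 0,"ty": 0,"tz": 0,"yaw": 0,"jaw": 0}
  ]
}}

```text
t: 14.63
position: [561.6, -143.7, 142.3]
eef_rot: [-3.113, -0.421, 0.0]
ft_force: [-1.7, 0.1, 1.0]
grip_width: -0.005
gripper_force: 0.7
```

Run:
```python
from h import *
b=imaging.capture("side")[170:250,240:347,::-1]; cv2.imwrite("pics/s4.png",cv2.resize(b,(749,560),interpolation=2)); print(env.sense()["ft_force"])
```

```text
[-0.05681894  0.54316311  0.74059156]
```

View pics/s4.png

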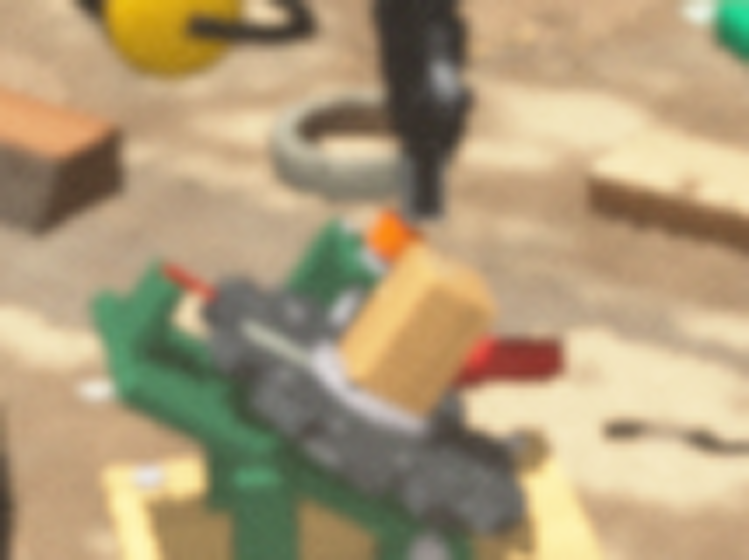

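>>> {"fn": "move_arm", "kwargs": {
  "increments": [
    {"tx": 1.15,"ty": 0,"tz": 1.64,"yaw": 0,"jaw": 0},
    {"tx": 1.15,"ty": 0,"tz": 1.64,"yaw": 0,"jaw": 0},
    {"tx": 0,"ty": 0,"tz": 0,"yaw": 0,"jaw": 0}
  ]
}}

```text
t: 14.93
position: [563.8, -143.1, 139.1]
eef_rot: [-3.113, -0.421, 0.0]
ft_force: [-1.1, 0.1, -0.1]
grip_width: -0.001
gripper_force: 0.7
```

>>> {"fn": "move_arm", "kwargs": {
  "increments": [
    {"tx": 1.15,"ty": 0,"tz": 1.64,"yaw": 0,"jaw": 0},
    {"tx": 0,"ty": 0,"tz": 0,"yaw": 0,"jaw": 0},
    {"tx": 0,"ty": 0,"tz": 0,"yaw": 0,"jaw": 0}
  ]
}}

```text
t: 15.18
position: [564.4, -143.0, 138.3]
eef_rot: [3.113, 0.421, -0.001]
ft_force: [-7.8, -1.4, 10.9]
grip_width: 0.002
gripper_force: 6.7
```

>>> {"fn": "move_arm", "kwargs": {
  "increments": [
    {"tx": 0.9,"ty": 0,"tz": 1.2,"yaw": 0,"jaw": 0},
    {"tx": 0,"ty": 0,"tz": 0,"yaw": 0,"jaw": 0},
    {"tx": 0,"ty": 0,"tz": 0,"yaw": 0,"jaw": 0},
    {"tx": 0,"ty": 0,"tz": 0,"yaw": 0,"jaw": 0}
  ]
}}

```text
t: 15.52
position: [564.6, -143.0, 138.0]
eef_rot: [3.113, 0.421, -0.004]
ft_force: [-16.5, -1.6, 22.1]
grip_width: 0.001
gripper_force: 14.2
```

>>> {"fn": "move_arm", "kwargs": {
  "increments": [
    {"tx": -6,"ty": 0,"tz": -8,"yaw": 0,"jaw": 0},
    {"tx": -12,"ty": 0,"tz": -17,"yaw": 0,"jaw": 0},
    {"tx": -12,"ty": 0,"tz": -17,"yaw": 0,"jaw": 0},
    {"tx": 0,"ty": 0,"tz": -25,"yaw": 0,"jaw": 0},
    {"tx": 0,"ty": 35,"tz": 0,"yaw": 0,"jaw": 0},
    {"tx": 0,"ty": 35,"tz": 0,"yaw": 0,"jaw": 0},
    {"tx": 0,"ty": 35,"tz": 0,"yaw": 0,"jaw": 0},
    {"tx": 0,"ty": 35,"tz": 0,"yaw": 0,"jaw": 0},
    {"tx": 0,"ty": 35,"tz": 0,"yaw": 0,"jaw": 0},
    {"tx": 0,"ty": 0,"tz": 0,"yaw": 0,"jaw": 0},
    {"tx": 0,"ty": 0,"tz": 0,"yaw": 0,"jaw": 0}
  ]
}}

```text
t: 16.43
position: [583.1, -320.6, 202.7]
eef_rot: [-3.113, -0.418, -0.0]
ft_force: [0.6, 1.2, -0.8]
grip_width: -0.001
gripper_force: 0.0
```

Run:
```python
from h import *
obs={}
ims={n:imaging.capture(n) for n in("top","side")}
for n,im in ims.items():
    h=cv2.cvtColor(im,cv2.COLOR_RGB2HSV); m=cv2.inRange(h,(5,190,150),(17,255,255))
    for d in(0,16):
        u=proj(n,world(P,sp(82,-np.pi/2,76-d)))[0]; print(n,d,u.round(1))
    k=np.zeros_like(m); x,y=u.astype(int); k[y-12:y+13,x-12:x+13]=1; ys,xs=np.where((m>0)&(k>0)); print(xs.mean(),ys.mean(),len(xs))
a=ims["top"][160:275,280:395,::-1]; b=ims["side"][170:250,240:347,::-1]
cv2.imwrite("pics/f.png",np.hstack([cv2.resize(a,(380,380),interpolation=2),cv2.resize(b,(420,380),interpolation=2)]))
```

```text
top 0 [372.5 217.4]
top 16 [371.2 215.1]
370.4657534246575 214.5205479452055 73
side 0 [299.1 199.4]
side 16 [296.5 203.2]
294.76190476190476 203.95238095238096 21
```

View pics/f.png

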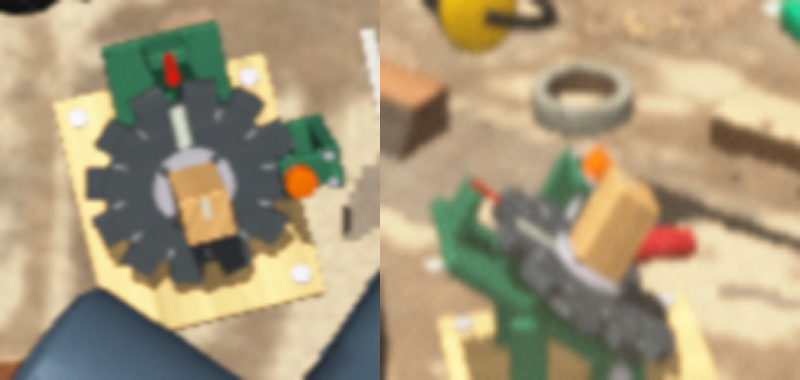

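The picture shows the mark (about (180,128)) lined up with the pointer (172,70). The knob is down at its full-home position, (300,181) in the top view and (597,163) in the side view, and the arm is clear.

```bash
python3 -c "
from rig import order; print(order.job_done())"
```

```text
the job is handed in; nothing more can be done
None
```

The white mark stands about 1.4° from the red pointer by the top camera, the plunger is pushed home to its stop, the arm is clear of everything, no tool appears to have moved, and the job is handed in at about 16.5 s; the hand-in gave no verdict.

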